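# Cover the gel tank

## Robot

A 7-joint arm with a two-finger parallel gripper is mounted at the origin on a cart in front of the work surface, level with it; the furniture and walls round the work are solid. World frame = base frame: x ahead of the robot, y to its left, z up, the work surface at z = 0. Lengths are in m, angles in rad, forces in N, time in s.
With the tool pointing down it reaches from about 0.4 to 0.85 m from the base axis. Payload 4.5 kg.
Tool frame: the origin (TCP) lies at the very end of the fingers, on their centre line; the grasp point (between the pads) lies 19 mm behind it (tcp_to_grasp is the z of the grasp point in the tool frame, in m); z points along the fingers, y is the line along which they close (so a half turn about z gives the same grasp; the last joint's range is limited). The gripper opens to 88 mm and grips with 3 to 60 N. Pads are 18 mm wide; open, the fingers measure 123 mm over their backs; the gripper's body (75 mm by 187 mm) begins 45 mm behind the grasp point.
Start: joints at [-1.102, 0.689, -0.195, 1.565, 0.157, 0.902, -0.215], TCP at [0.263, 0.567, 0.239] pointing down, gripper open.
Joint ranges: [-3.01, 3.01], [-0.46, 2.08], [-1.47, 1.51], [0.13, 2.56], [-1, 4.14], [0.04, 2.09], [-2.66, 2.66]. Speed limits (rad/s): [2.57, 2.57, 3.14, 3.14, 3.14, 3.14, 3.14].

## Interface

Orientations are given as a unit quaternion [x, y, z, w].
In Python, from plant import * gives the robot as it stands. The module is installed in compiled form; this text tells all that it offers.
- The arm moves only by the shell command python3 -m jog 'ROWS' [OPENING] [FORCE]. ROWS is JSON, a list that holds one entry, the list of rows, each a list of 6 numbers: the shift along the tool's x, y, z in m, then the turn, a rotation vector about the tool's x, y, z in rad. In form: [[[dx, dy, dz, ax, ay, az], ...]]. A call has 1 to 12 rows; each row shifts and turns the commanded pose from where the row before left it, along the tool's axes as they then stand; what a row does not reach is not made up. A row lasts 1/8 s, in which the tool goes at most 62.5 mm and 10.7 degrees, less where a joint would pass 70% of its speed; a pose out of reach is approached as far as the arm can. A call with a gripper value outside its range is refused whole. OPENING is the finger opening in m, from 0 to 0.0881, set as the call begins (- or left out, the last holds). The fingers move at their own pace and stop on an object; FORCE is the grip in N (left out, the last holds). Time passes only in rows, so rows that do not move let the fingers close. It gives the time, the measured TCP pose, the force, the opening and the grip force at its end, in the units of the state.
- get_state(): the state, without advancing time (a new reading comes with each control period).
- snapshot(name): name is "side" or "top"; returns a dict with "frame" (480x640x3 uint8, red, green, blue), "mtx" (3x3 intrinsics, pixels), "xyz" and "orientation" of the camera in the world. Camera axes: x right, y down, z forward; pixel columns grow to the right and rows downward; lengths in m; the calibration is good to about 2 mm. A picture is of the moment at which its call begins. There is no depth.
- finish_job(): hands the job in; it is judged then, once.
The state is a dict: "clock": time; "q": joint angles; "qd": joint speeds; "joint_torque": joint torques, N m; "tool_pos": TCP position; "eef_rot": TCP orientation; "contact_force": force on the tool from outside, world axes, zero at the start; "moment": the same for the moment, N m; "opening": opening from 0.0 (shut) to 1.0 (fully open); "finger_force": force on a finger pad.
Only numpy, scipy, OpenCV 4.12 (cv2) and the standard library are available. Lean on these libraries where they do the work, as an engineer would, in place of code of your own. Each camera call takes 0.05 s, during which the arm holds its last target. There are 200 camera calls.

## Task

Put the cover on the gel tank: first push the flat keeper plate round on its pin, out through about a right angle, so that it is clear of the tank's opening; then take the cover out of its stand, lay it flat on the table with its rib up and let go of it. Take it again by the rib, tip one end in under the tank's fixed lip and settle it flat on the ledges, then push the keeper plate back until it lies square across the end of the tank. Leave the beaker, the flask and the tip box where they stand.

Things in the scene. Friction and masses are not known exactly. Their poses are not given: they have to be found in the camera images.
- tank: grey open-topped gel tank, fixed, 124 (x) x 202 (y) mm, a clear gel stand inside. Origin: centre of its underside, on the table; y along its length. A ledge 8 to 9 mm wide runs round the inside, top 52 mm above the table; above it is a pocket 104 (x) x 180 (y) mm, its walls 10 to 11 mm thick, up to 66 mm. A 34 x 40 mm block outside the +y end wall, at the -x corner, carries the keeper's pin
- tank_lip (a point): middle of the inner edge of the tank's fixed lip, on its underside; axes as the tank. The lip, 68 to 74 mm above the table, spans the tank's width and overhangs the -y end of the pocket (towards the robot's left) by 14 mm: the opening is 166 mm long, the gap between ledge and lip 16 mm high
- tank_seat (a point): centre of the ledge plane of the tank (52 mm above the table), axes as the tank: the cover's origin comes here when it is seated, its length along the tank's y (play: 4 mm either way in x and y)
- keeper (a joint): heading of the keeper plate about its upright pin, rad: 0 = square across the tank's +y end, over the opening; grows anticlockwise seen from above as it swings outwards; at 1.57 it points along the tank's +y. Range -0.25 to 2.0. Light friction (1 to 2 N at its free end) holds it where it is left; no stop or detent at 0 or 1.57. Short of about 1.4 it overlaps the pocket
- keeper_pin (a point): the keeper's pin axis, fixed on the tank (x -50, y +118 mm from the tank's origin), at the height of the plate's underside, 69 mm above the table; the pin's round head, 22 mm across, tops out at 90 mm; axes as the tank
- keeper_end (a point): middle of the keeper plate's free end edge, on its top face; axes turn with the plate: x from the pin end to the free end, y anticlockwise. The plate is plain aluminium, 155 (x) x 88 (y) x 12 mm, 69 to 81 mm above the table; it reaches from x -155 to 0 and y -44 to +44 mm here, and the pin is at x -140, y +31 mm
- cover: loose white flat cover 172 x 96 x 8 mm, 0.15 kg, with a rib 70 mm long, 12 wide, 26 high along the middle of its upper face. Origin: centre of its underside; x along length and rib, y across, z out of the upper face. Symmetric end for end. At the start it stands on a long edge in the stand's slot, -y edge up (104 mm above the table), rib towards the stand's +y
- stand: black stand, fixed, base 190 (x) x 80 (y) x 8 mm; origin: centre of its underside. On it two upright walls 150 mm long, up to 44 mm above the table, make a slot along x, 10 mm wide, floor 8 mm above the table
- beaker_near: clear beaker, 100 mm wide and 103 mm high, bystander behind the work; origin at its underside centre
- flask_near: clear conical flask, 79 mm wide and 137 mm high, bystander to the right, nearer the robot than the tank; origin at its underside centre
- tips_near: pale box of pipette tips, 85 x 117 x 53 mm, bystander behind the tank; origin at its underside centre
There are look-alikes about, which are no part of the job. Of the things like the cover, leave any that is green or yellow; of the rest the larger one is meant.

How it is judged:
On the way, in this order (a step that is already met when the one before it is completed fails the run):
1. the keeper is swung out clear of the opening (beyond 1.4 rad), the cover still in its stand (value of joint keeper above 1.4 rad and distance of cover from where it was at the start of the episode below 0.02 m), for 0.2 s.
2. the cover lies flat on the table, rib up, let go (height (world z) of cover below 0.006 m and angle between cover's own z axis and vertical below 0.08 rad and contact force between cover and the fingers below 0.1 N and linear speed of cover below 0.02 m/s), for 0.2 s.
3. the cover lies flat on the ledges, one end under the lip, keeper still out of the way (z of cover in the frame of tank_seat between -0.004 and 0.004 m and horizontal distance between cover and tank_seat below 0.009 m and angle between cover's own z axis and vertical below 0.04 rad and angle between the x axis of cover and the y axis of tank, either way round below 0.08 rad and value of joint keeper above 0.8 rad), for 0.2 s.
At the end, for the whole second after the job is handed in: the cover lies flat and at rest on the tank's ledges, rib up, one end under the lip (within 4 mm in height, 9 mm sideways, 0.04 rad of level), and the keeper plate is at rest square across the end of the tank (within 0.12 rad) (z of cover in the frame of tank_seat between -0.004 and 0.004 m and horizontal distance between cover and tank_seat below 0.009 m and angle between cover's own z axis and vertical below 0.04 rad and angle between the x axis of cover and the y axis of tank, either way round below 0.08 rad and linear speed of cover below 0.01 m/s and value of joint keeper between -0.12 and 0.12 rad and velocity of joint keeper between -0.05 and 0.05 rad/s); the robot touches nothing.
It fails at once if the beaker is moved or tipped (distance of beaker_near from where it was at the start of the episode above 0.03 m or angle between beaker_near's own z axis and vertical above 0.5 rad).
It fails at once if the flask is moved or tipped (distance of flask_near from where it was at the start of the episode above 0.03 m or angle between flask_near's own z axis and vertical above 0.5 rad).
It fails at once if the tip box is moved or tipped (distance of tips_near from where it was at the start of the episode above 0.03 m or angle between tips_near's own z axis and vertical above 0.5 rad).
It also fails if it takes over 72 s, if anything falls off the work surface, if the arm or the gripper's body presses on something with over 40 N, if the wrist force passes 120 N, or if a joint passes its speed limit or range.

## Working session

There is one attempt and no reset: what is moved stays moved. The work goes in short steps, Python scripts to look and compute and a shell command to move; the robot and the scene stay as the last step left them, time stands still between calls to the robot, and variables do not carry over. Pictures are saved under pics/ and viewed, at most 10 in all, crops included, and the job is handed in when it is done.

```bash
mkdir -p pics; python3 - <<'E'
from plant import *
import cv2,json
for n in("side","top"):
    s=snapshot(n); cv2.imwrite(f"pics/{n}0.png",s["frame"][:,:,::-1])
    print(n,s["mtx"],s["xyz"],s["orientation"])
st=get_state(); print(st["clock"],st["tool_pos"],st["eef_rot"],st["opening"],st["contact_force"])
E
```

```text
side [[459.24909931   0.         322.31282616]
 [  0.         459.24909931 241.39084427]
 [  0.           0.           1.        ]] [ 0.42891863 -0.95320349  0.65305516] [ 0.87561297 -0.06514673  0.02722022 -0.47782517]
top [[557.04791483   0.         317.92080381]
 [  0.         557.04791483 236.49628304]
 [  0.           0.           1.        ]] [ 0.35166005 -0.05597935  1.53632856] [-0.70175757  0.70961575 -0.04529462  0.0439341 ]
0.1 [0.26308667 0.5663077  0.23799308] [ 2.15654922e-01  9.76469292e-01 -8.15898681e-04 -1.01102748e-04] 1.0028766403046934 [ 0.27778554 -0.24741984  0.32790717]
```

View pics/top0.png

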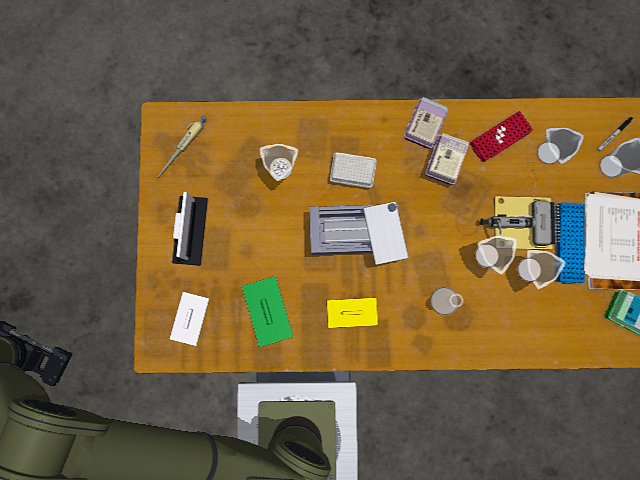

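View pics/side0.png

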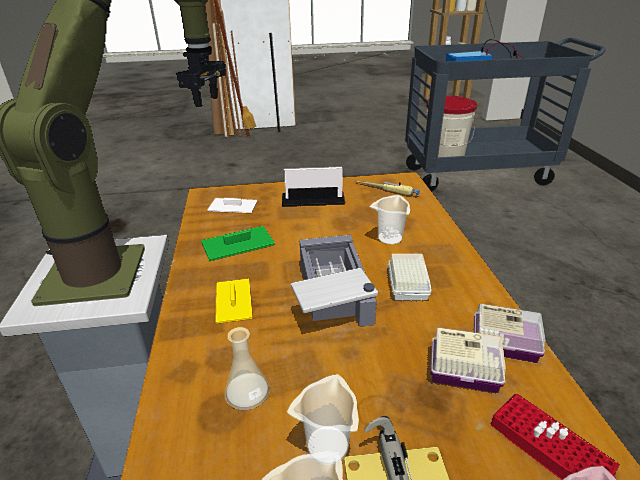

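The things like the cover are white in the stand (top 183,228), small white flat (189,318), green (266,311) and yellow (352,312). The white one in the stand is the larger non-coloured one, so it is the cover. I'll confirm it in an enlarged crop.

```bash
cat > h.py <<'E'
from plant import *
import numpy as np, cv2
from scipy.spatial.transform import Rotation as R
def cam(n):
    s=snapshot(n); return s
def ray(s,u,v):
    d=R.from_quat(s["orientation"]).as_matrix()@np.linalg.inv(s["mtx"])@[u,v,1]; return d
def at(s,u,v,z):
    d=ray(s,u,v); c=np.array(s["xyz"]); return (c+d*(z-c[2])/d[2])
def proj(s,p):
    c=R.from_quat(s["orientation"]).as_matrix().T@(np.array(p)-s["xyz"]); w=s["mtx"]@c; return w[:2]/w[2]
def st():
    g=get_state(); print("t",round(g["clock"],2),"pos",np.round(g["tool_pos"],4),"R",np.round(R.from_quat(g["eef_rot"]).as_matrix(),3).tolist(),"F",np.round(g["contact_force"],1),"op",round(g["opening"]*.088,4),"ff",np.round(g["finger_force"],1),"q",np.round(g["q"],2)); return g
E
python3 - <<'E'
from h import *
s=cam("top"); f=s["frame"][:,:,::-1]
a=cv2.resize(f[190:270,160:210],None,fx=7,fy=7,interpolation=cv2.INTER_CUBIC)
b=cv2.resize(f[195:270,302:412],None,fx=4,fy=4,interpolation=cv2.INTER_CUBIC)
o=np.zeros((560,800,3),np.uint8);o[:560,:350]=a;o[:300,355:795]=b
s2=cam("side");c=cv2.resize(s2["frame"][160:212,275:350,::-1],None,fx=4.8,fy=4.8,interpolation=cv2.INTER_CUBIC)
o[305:305+c.shape[0],355:355+c.shape[1]]=c
cv2.imwrite("pics/crop1.png",o)
for u,v,z in[(392,207,.09),(311,207,.066),(310,253,.066)]:print(at(s,u,v,z))
E
```

```text
[ 0.61144508 -0.25589678  0.09      ]
[ 0.6181411  -0.04222025  0.066     ]
[ 0.49443435 -0.03837596  0.066     ]
```

View pics/crop1.png

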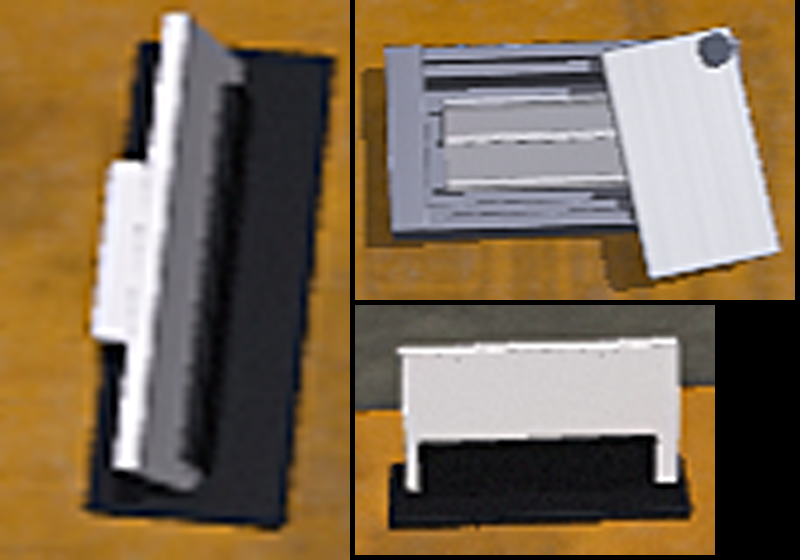

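The crop shows the larger white cover standing in the black stand, with its upper edge running from top-view (185,192) to (178,257) and its rib towards the image left (world +y). The lip's left corners are at (310,206.5) and (311.8,253). The pin head is at (392,207), and the keeper corners are at (364,209), (376,264), (408,257.5) and (398,202.5).

```bash
python3 - <<'E'
from h import *
s=cam("top")
P=lambda u,v,z:at(s,u,v,z)
l1,l2=P(310,206.5,.074),P(311.75,253,.074); pin=P(392,207,.09)
print("lip",l1,l2,"pin",pin)
x=(l2-l1)[:2];print("tank x len",np.linalg.norm(x),"yaw",np.degrees(np.arctan2(x[1],x[0])))
# fit yaw, origin with three points
from scipy.optimize import least_squares
src=np.array([[-62,-101],[62,-101],[-50,118]])/1000;dst=np.array([l1,l2,pin])[:,:2]
def T(p):c,q=np.cos(p[2]),np.sin(p[2]);return src@np.array([[c,q],[-q,c]])+p[:2]
r=least_squares(lambda p:(T(p)-dst).ravel(),[.55,-.15,3.1]);print("tank",r.x,np.degrees(r.x[2]),r.fun)
k=[P(*c,.081) for c in[(363.75,208.75),(375.75,264.25),(408.25,257.5),(397.75,202.5)]]
print("keeper",np.round(k,4))
for a,b in((0,1),(3,2)):
    d=(k[b]-k[a])[:2];print(np.linalg.norm(d),"keeper rel",np.arctan2(d[1],d[0])-r.x[2])
e=P(185,192,.104),P(177.9,257.1,.104);print("cover edge",e,np.linalg.norm(e[0]-e[1]),(e[0]+e[1])/2,"yaw",np.degrees(np.arctan2(*(e[0]-e[1])[[1,0]])))
for n,u,v in(("beaker",281,168),("flask",442,301),("tips",353,170)):print(n,P(u,v,.05))
print("stand",[P(160+u/7,190+v/7,.008) for u,v in[(140,45),(335,58),(283,525),(85,512)]])
for n,u,v in (("green",266,311),("whitesmall",189,318),("yellow",352,312)):print(n,P(u,v,.0))
st()
E
```

```text
lip [ 0.61807238 -0.03964397  0.074     ] [ 0.49360634 -0.04308484  0.074     ] pin [ 0.61144508 -0.25589678  0.09      ]
tank x len 0.12451360091297335 yaw -178.41645918701823
tank [ 0.55852299 -0.14134455  3.17045781] 181.65385142053077 [-4.90200804e-04  1.04673782e-03  2.75023416e-05  9.08824850e-04
  4.62698461e-04 -1.95556267e-03]
keeper [[ 0.6092 -0.1821  0.081 ]
 [ 0.4615 -0.2104  0.081 ]
 [ 0.4783 -0.296   0.081 ]
 [ 0.625  -0.2727  0.081 ]]
0.15035265315993204 keeper rel -6.123170689491252
0.14856924452993184 keeper rel -6.154960774175182
cover edge (array([0.65472609, 0.28684572, 0.104     ]), array([0.4839055, 0.3019308, 0.104    ])) 0.1714853685703352 [0.56931579 0.29438826 0.104     ] yaw -5.046669738482114
beaker [0.73006981 0.03884224 0.05      ]
flask [ 0.36430327 -0.38693647  0.05      ]
tips [ 0.72233214 -0.15776372  0.05      ]
stand [array([0.66260443, 0.32353262, 0.008     ]), array([0.65648128, 0.24575511, 0.008     ]), array([0.47030192, 0.26360916, 0.008     ]), array([0.47627862, 0.34139404, 0.008     ])]
green [0.34297362 0.08417425 0.        ]
whitesmall [0.32639706 0.29423443 0.        ]
yellow [ 0.337627   -0.15084932  0.        ]
t 0.25 pos [0.2632 0.5666 0.2383] R [[-0.907, 0.421, -0.0], [0.421, 0.907, -0.001], [-0.0, -0.001, -1.0]] F [ 0.1  0.4 -1.1] op 0.0878 ff 0.0 q [-1.1   0.69 -0.19  1.57  0.16  0.9  -0.22]
```

```bash
python3 -m jog '[[[0,0,-0.02,0,0,-0.1447],[0,0,0,0,0,-0.1447],[0,0,0,0,0,-0.1447],[-0.05,0,0,0,0,0],[-0.05,0,0,0,0,0],[-0.05,0,0,0,0,0],[-0.05,0,0,0,0,0],[0,-0.05,0,0,0,0],[0,-0.05,0,0,0,0],[0,-0.05,0,0,0,0],[0,-0.05,0,0,0,0],[0,-0.05,0,0,0,0]]]' 0 20; python3 -c "
from h import *;st()"
```

```text
clock: 1.75
tool_pos: [0.4631, 0.3149, 0.2587]
eef_rot: [0.0, 1.0, -0.0, 0.0]
contact_force: [0.4, 0.1, 0.3]
opening: 0.005
finger_force: 0.0
t 1.75 pos [0.4631 0.3149 0.2587] R [[-1.0, 0.001, 0.0], [0.001, 1.0, -0.0], [-0.0, -0.0, -1.0]] F [0.4 0.1 0.3] op 0.0005 ff 0.0 q [-0.46  0.59 -0.36  1.74  0.26  0.86  0.63]
```

```bash
python3 -m jog '[[[0,-0.054,0,0,0,0],[0,-0.054,0,0,0,0],[0,-0.054,0,0,0,0],[0,-0.054,0,0,0,0],[0,-0.054,0,0,0,0],[0,-0.054,0,0,0,0],[-0.005,-0.054,0.04,0,0,0],[-0.005,-0.054,0.04,0,0,0],[0,-0.043,0.04,0,0,0],[0,0,0.04,0,0,0],[0,0,0.02,0,0,0],[0,0,0,0,0,0]]]'
```

```text
clock: 3.25
tool_pos: [0.4713, -0.1502, 0.0833]
eef_rot: [0.0, 1.0, 0.0, -0.001]
contact_force: [-0.4, -0.3, 0.5]
opening: 0.013
finger_force: 0.0
```

```bash
python3 -m jog '[[[0,0,0.017,0,0,0],[0,0,0,0,0,0],[0.003,-0.03,0,0,0,0],[0.006,-0.027,0,0,0,0],[0.005,-0.02,0,0,0,0],[0,-0.02,0,0,0,0],[-0.001,-0.02,0,0,0,0],[-0.004,-0.02,0,0,0,0],[-0.007,-0.019,0,0,0,0],[-0.008,-0.0175,0,0,0,0],[-0.012,-0.0165,0,0,0,0],[-0.0125,-0.015,0,0,0,0]]]'; python3 -m jog '[[[-0.0115,-0.01,0,0,0,0],[-0.011,-0.009,0,0,0,0],[0,0,0,0,0,0],[0,0,0,0,0,0]]]'
python3 - <<'E'
from h import *
st();s=cam("top");cv2.imwrite("pics/top1.png",cv2.resize(s["frame"][170:330,290:510,::-1],None,fx=3.5,fy=3.5,interpolation=cv2.INTER_CUBIC))
E
```

```text
clock: 4.75
tool_pos: [0.5024, -0.356, 0.069]
eef_rot: [0.001, 1.0, -0.0, 0.0]
contact_force: [-0.1, 1.1, 0.4]
opening: 0.01
finger_force: 0.5
clock: 5.25
tool_pos: [0.5246, -0.3742, 0.0682]
eef_rot: [0.0, 1.0, 0.0, 0.0]
contact_force: [-0.6, -0.3, 0.0]
opening: 0.001
finger_force: 0.0
t 5.25 pos [ 0.5246 -0.3742  0.0682] R [[-1.0, 0.001, 0.0], [0.001, 1.0, 0.0], [-0.0, 0.0, -1.0]] F [-0.6 -0.3  0. ] op 0.0001 ff 0.0 q [ 0.75  0.95 -0.37  1.61  0.5   0.67  1.69]
```

View pics/top1.png

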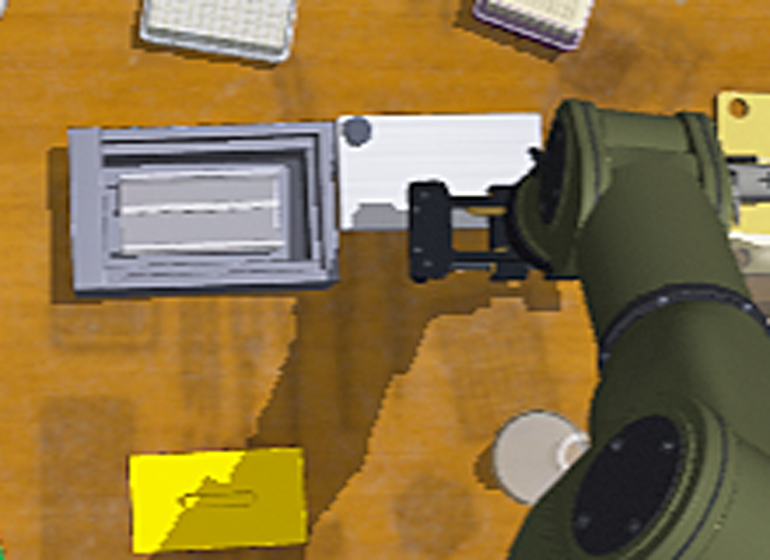

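The keeper (crop, upper edge (340,115) to (542,113)) is now parallel to the tank, at about 1.57, and the pocket is open. Next I go to the cover.

```bash
python3 -m jog '[[[0.02,0,0,0,0,0],[0,0,-0.05,0,0,0],[0,0,-0.05,0,0,0],[0,0,-0.05,0,0,0],[0,0,-0.05,0,0,0],[0,0.055,0,0,0,0],[0,0.055,0,0,0,0],[0,0.055,0,0,0,0],[0,0.055,0,0,0,0],[-0.01,0.055,0,0,0,0],[-0.01,0.055,0,0,0,0],[-0.01,0.055,0,0,0,0]]]' 0.05 && python3 -m jog '[[[-0.01,0.055,0,0,0,0],[-0.01,0.055,0,0,0,0],[-0.01,0.055,0,0,0,0],[-0.0044,0.055,0,0,0,0],[0,0.055,0,0,0,0.088],[0,0,0,0,0,0],[0,0,0,0,0,0]]]'
```

```text
clock: 6.8
tool_pos: [0.5346, 0.0122, 0.2678]
eef_rot: [0.0, 1.0, -0.0, 0.0]
contact_force: [-0.1, 0.1, -0.0]
opening: 0.568
finger_force: 0.0
clock: 7.68
tool_pos: [0.5693, 0.2847, 0.2674]
eef_rot: [0.044, 0.999, -0.001, -0.0]
contact_force: [-0.8, -0.4, -0.0]
opening: 0.57
finger_force: 0.0
```

```bash
python3 - <<'E'
from h import *
g=st();s=cam("top");
cv2.imwrite("pics/top2.png",np.hstack([cv2.resize(s["frame"][180:270,150:230,::-1],None,fx=5,fy=5,interpolation=cv2.INTER_CUBIC),cv2.resize(cam("side")["frame"][130:220,270:350,::-1],None,fx=5,fy=5,interpolation=cv2.INTER_CUBIC)]))
# tank check from unobstructed view: edge points for fit
cv2.imwrite("pics/tank2.png",cv2.resize(s["frame"][195:265,300:420,::-1],None,fx=6.5,fy=6.5,interpolation=cv2.INTER_CUBIC))
E
```

```text
t 7.67 pos [0.5693 0.2847 0.2674] R [[-0.996, 0.088, -0.0], [0.088, 0.996, -0.002], [0.0, -0.002, -1.0]] F [-0.8 -0.4 -0. ] op 0.0502 ff 0.0 q [-0.31  0.7  -0.42  1.49  0.31  1.03  0.67]
```

View pics/tank2.png

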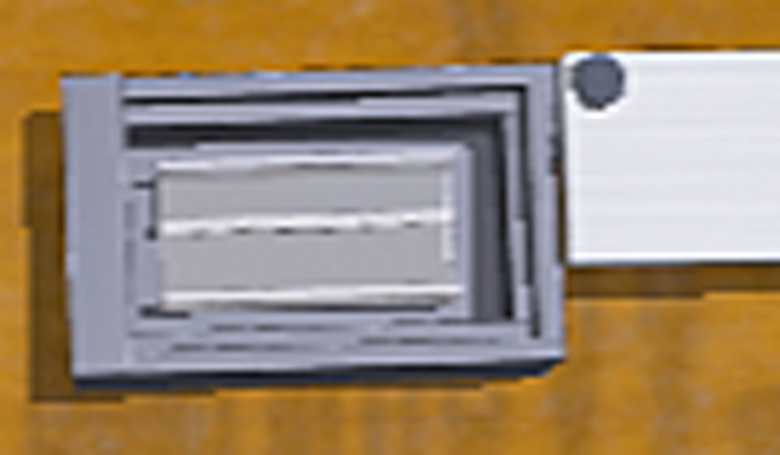

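The crop shows the tank with its outer corners at about (62,74), (76,378), (557,64) and (565,360), the pin head at (598,81), and the keeper fully clear.

```bash
python3 -m jog '[[[0,0.0095,0.03,0,0,0],[0,0,0.04,0,0,0],[0,0,0.04,0,0,0],[0,0,0.03,0,0,0],[0,0,0.03,0,0,0],[0,0,0.02,0,0,0],[0,0,0,0,0,0],[0,0,0,0,0,0]]]'; python3 - <<'E'
from h import *
from scipy.optimize import least_squares
s=cam("top")
f=lambda u,v,z:at(s,300+u/6.5,195+v/6.5,z)[:2]
dst=np.array([f(62,74,.074),f(76,378,.074),f(557,64,.066),f(565,360,.066),f(598,81,.09)])
src=np.array([[-62,-101],[62,-101],[-62,101],[62,101],[-50,118]])/1000
def T(p):c,q=np.cos(p[2]),np.sin(p[2]);return src@np.array([[c,q],[-q,c]])+p[:2]
r=least_squares(lambda p:(T(p)-dst).ravel(),[.55,-.15,3.1]);print("tank",r.x,np.degrees(r.x[2]),np.round(r.fun*1000,1))
a,b=f(562,54,.081),f(780,48,.081);d=b-a;print("keeper",np.arctan2(d[1],d[0])%(2*np.pi)-r.x[2])
st()
cv2.imwrite("pics/g2.png",np.hstack([cv2.resize(s["frame"][180:270,150:230,::-1],None,fx=5,fy=5,interpolation=cv2.INTER_CUBIC),cv2.resize(cam("side")["frame"][130:220,270:350,::-1],None,fx=5,fy=5,interpolation=cv2.INTER_CUBIC)]))
E
```

```text
clock: 8.78
tool_pos: [0.5714, 0.2951, 0.0786]
eef_rot: [0.045, 0.999, 0.001, 0.001]
contact_force: [0.5, 0.6, 0.3]
opening: 0.566
finger_force: 0.0
tank [ 0.55801575 -0.14106457  3.16431315] 181.30178874904544 [-0.7 -0.3  0.5  1.4  0.5  1.8 -0.8 -1.   0.5 -2. ]
keeper 1.565023965647089
t 8.82 pos [0.5715 0.2953 0.0789] R [[-0.996, 0.089, 0.002], [0.089, 0.996, 0.001], [-0.002, 0.002, -1.0]] F [-0.3  0.3 -0.7] op 0.0496 ff 0.0 q [-0.37  0.93 -0.33  1.62  0.44  0.66  0.56]
```

View pics/g2.png

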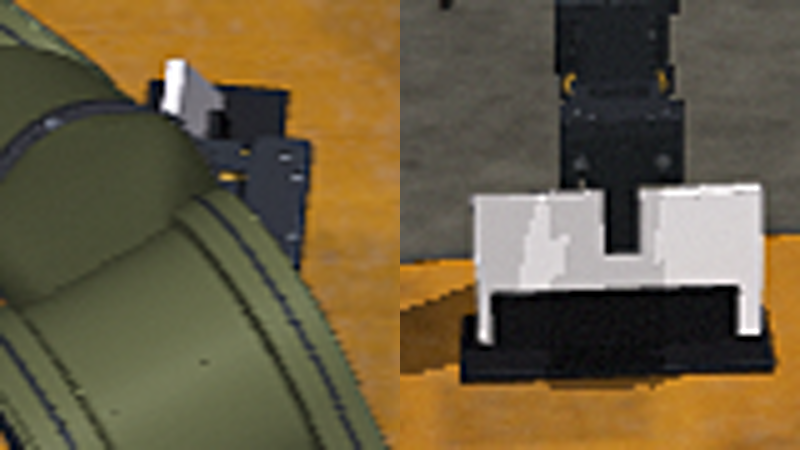

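```bash
python3 -m jog '[[[0,0,0,0,0,0],[0,0,0,0,0,0],[0,0,0,0,0,0],[0,0,0,0,0,0],[0,0,-0.02,0,0,0],[0,0,-0.03,0,0,0],[0,0,-0.03,0,0,0],[0,0,-0.04,0,0,0],[0,0,-0.04,0,0,0],[0,0,-0.03,0,0,0],[0,0,0,0,0,0]]]' 0 40; python3 -c "
from h import *;st()"
```

```text
clock: 10.25
tool_pos: [0.5716, 0.296, 0.2708]
eef_rot: [0.044, 0.999, 0.002, 0.002]
contact_force: [-0.0, -0.1, -1.8]
opening: 0.088
finger_force: 40.0
t 10.25 pos [0.5716 0.296  0.2708] R [[-0.996, 0.089, 0.005], [0.089, 0.996, 0.003], [-0.005, 0.004, -1.0]] F [-0.  -0.1 -1.8] op 0.0078 ff 40.0 q [-0.32  0.7  -0.43  1.46  0.32  1.04  0.66]
```

```bash
python3 -m jog '[[[0,0,0,0,0,0.1824],[0,0,0,0,0,0.1824],[0,0,0,0,0,0.1824],[0,0,0,0,0,0.1824],[0,0,0,0,0,0.1824],[0,0,0,0,0,0.1824],[0,0,0,0,0,0.1824],[0,0,0,0,0,0.1824],[-0.05,0,0,0,0,0],[-0.05,0,0,0,0,0],[-0.05,-0.01,0,0,0,0],[-0.026,-0.01,0,0,0,0]]]'; python3 -c "
from h import *;st()"
```

```text
clock: 11.75
tool_pos: [0.5532, 0.1142, 0.2661]
eef_rot: [0.7, 0.714, -0.002, -0.0]
contact_force: [0.3, -0.4, -2.6]
opening: 0.089
finger_force: 40.0
t 11.75 pos [0.5532 0.1142 0.2661] R [[-0.019, 1.0, -0.003], [1.0, 0.019, -0.003], [-0.003, -0.003, -1.0]] F [ 0.3 -0.4 -2.6] op 0.0078 ff 40.0 q [-0.27  0.57 -0.03  1.72  0.03  0.85 -0.29]
```

```bash
python3 -m jog '[[[0,0,0,-0.15,0,0],[0,0,0,-0.15,0,0],[0,0,0,-0.15,0,0],[0,0,0,-0.15,0,0],[0,0,0,-0.15,0,0],[0,0,0,-0.15,0,0],[0,0,0,0,0,0],[0,0,0,0,0,0]]]'; python3 -c "
from h import *;st()"
```

```text
clock: 12.75
tool_pos: [0.5171, 0.0915, 0.2432]
eef_rot: [0.689, 0.697, 0.112, 0.167]
contact_force: [-0.3, -0.2, -1.6]
opening: 0.083
finger_force: 40.0
t 12.75 pos [0.5171 0.0915 0.2432] R [[0.004, 0.922, 0.387], [0.997, 0.026, -0.074], [-0.078, 0.386, -0.919]] F [-0.3 -0.2 -1.6] op 0.0073 ff 40.0 q [-0.44  0.46  0.05  2.22  1.04  0.23 -1.37]
```

```bash
cat >> h.py <<'E'
def delta(pos,ang,tilt=0):
    """tool-frame shift & rotvec to reach pos, tool x at world heading ang(deg), then tilt about tool x"""
    g=get_state();Rc=R.from_quat(g["eef_rot"]);a=np.radians(ang)
    x=[np.cos(a),np.sin(a),0];z=[0,0,-1];Rt=R.from_matrix(np.c_[x,np.cross(z,x),z])*R.from_rotvec([tilt,0,0])
    print("shift",np.round(Rc.inv().apply(np.array(pos)-g["tool_pos"]),4),"rot",np.round((Rc.inv()*Rt).as_rotvec(),4),"shift after turn",np.round(Rt.inv().apply(np.array(pos)-g["tool_pos"]),4))
E
python3 -c "
from h import *
delta([.52,.155,.28],91.3)"
```

```text
shift [ 0.0604  0.0186 -0.0374] rot [ 0.3963  0.0829 -0.011 ] shift after turn [ 0.0634  0.0043 -0.0368]
```

```bash
python3 -m jog '[[[0.02,0.006,-0.012,0.132,0.0276,-0.0037],[0.02,0.006,-0.012,0.132,0.0276,-0.0037],[0.02,0.006,-0.012,0.132,0.0276,-0.0037],[0,0,0,0,0,-0.18],[0,0,0,0,0,-0.18],[0,0,0,0,0,-0.18],[0,0,0,0,0,-0.18],[0,0,0,0,0,-0.18],[0,0,0,0,0,-0.18],[0,0,0,0,0,-0.18],[0,0,0,0,0,-0.18],[0,0,0,0,0,-0.18]]]'; python3 -c "
from h import *;st();delta([.52,.155,.28],271.3)"
```

```text
clock: 14.25
tool_pos: [0.5285, 0.1443, 0.2732]
eef_rot: [-0.035, 0.999, -0.011, 0.025]
contact_force: [0.7, -1.3, -1.7]
opening: 0.089
finger_force: 40.0
t 14.25 pos [0.5285 0.1443 0.2732] R [[-0.996, -0.07, 0.05], [-0.071, 0.997, -0.02], [-0.049, -0.023, -0.999]] F [ 0.7 -1.3 -1.7] op 0.0078 ff 40.0 q [ 0.18  0.67 -0.95  1.78  0.69  1.02  0.6 ]
shift [ 0.0074  0.0112 -0.0075] rot [-0.0557  0.0215 -1.5227] shift after turn [-0.0109  0.0083 -0.0068]
```

```bash
python3 -m jog '[[[0,0,0,-0.006,0.0024,-0.1692],[0,0,0,-0.006,0.0024,-0.1692],[0,0,0,-0.006,0.0024,-0.1692],[0,0,0,-0.006,0.0024,-0.1692],[0,0,0,-0.006,0.0024,-0.1692],[0,0,0,-0.006,0.0024,-0.1692],[0,0,0,-0.006,0.0024,-0.1692],[0,0,0,-0.006,0.0024,-0.1692],[0,0,0,-0.006,0.0024,-0.1692],[0,0,0,0,0,0]]]'; python3 -c "
from h import *;st();delta([.497,.155,.2],271.3);delta([.497,.155,.2],271.3,-.92)"
```

```text
clock: 15.5
tool_pos: [0.5285, 0.1441, 0.2727]
eef_rot: [0.712, -0.702, 0.0, 0.0]
contact_force: [0.3, 0.1, -2.3]
opening: 0.087
finger_force: 40.0
t 15.5 pos [0.5285 0.1441 0.2727] R [[0.015, -1.0, 0.0], [-1.0, -0.015, -0.001], [0.001, -0.0, -1.0]] F [ 0.3  0.1 -2.3] op 0.0076 ff 40.0 q [ 0.32  0.86 -1.33  1.73  0.87  1.29  1.95]
shift [-0.0114  0.0313  0.0727] rot [-0.0002 -0.0011 -0.0074] shift after turn [-0.0116  0.0312  0.0727]
shift [-0.0114  0.0313  0.0727] rot [-0.9202  0.0023 -0.0074] shift after turn [-0.0116 -0.0389  0.0689]
```

```bash
python3 -m jog '[[[-0.011,0.031,0,-0.1533,0,0],[0,0,0,-0.1533,0,0],[0,0,0,-0.1533,0,0],[0,0,0,-0.1533,0,0],[0,0,0,-0.1533,0,0],[0,0,0,-0.1533,0,0],[0,0,0,0,0,0],[0,0,0,0,0,0]]]'; python3 -c "
from h import *;st();delta([.497,.155,.053],271.3,-.92)"
```

```text
clock: 16.5
tool_pos: [0.4975, 0.1552, 0.274]
eef_rot: [0.64, -0.63, -0.309, 0.315]
contact_force: [-0.0, -0.6, -2.8]
opening: 0.085
finger_force: 40.0
t 16.5 pos [0.4975 0.1552 0.274 ] R [[0.016, -0.611, -0.791], [-1.0, -0.009, -0.014], [0.002, 0.791, -0.611]] F [-0.  -0.6 -2.8] op 0.0075 ff 40.0 q [ 0.13  1.22 -1.22  1.07  0.38  2.04  2.17]
shift [-0.0002 -0.1746  0.1355] rot [-0.0067  0.0042 -0.0051] shift after turn [ 0.0002 -0.1755  0.1343]
```

```bash
python3 -m jog '[[[0,-0.0316,0.0244,0,0,0],[0,-0.0316,0.0244,0,0,0],[0,-0.0316,0.0244,0,0,0],[0,-0.0316,0.0244,0,0,0],[0,-0.0316,0.0244,0,0,0],[0,0,0,0,0,0],[0,0,0,0,0,0]]]'; python3 - <<'E'
from h import *
st()
cv2.imwrite("pics/s3.png",cv2.resize(cam("side")["frame"][60:290,190:470,::-1],None,fx=2.6,fy=2.6,interpolation=cv2.INTER_CUBIC))
E
```

```text
clock: 17.38
tool_pos: [0.4979, 0.1547, 0.0765]
eef_rot: [0.64, -0.63, -0.309, 0.314]
contact_force: [-0.7, 0.0, -2.0]
opening: 0.082
finger_force: 40.0
t 17.38 pos [0.4979 0.1547 0.0765] R [[0.016, -0.611, -0.791], [-1.0, -0.01, -0.013], [0.0, 0.791, -0.611]] F [-0.7  0.  -2. ] op 0.0072 ff 40.0 q [ 0.12  1.46 -1.14  1.11  0.57  1.85  2.27]
```

View pics/s3.png

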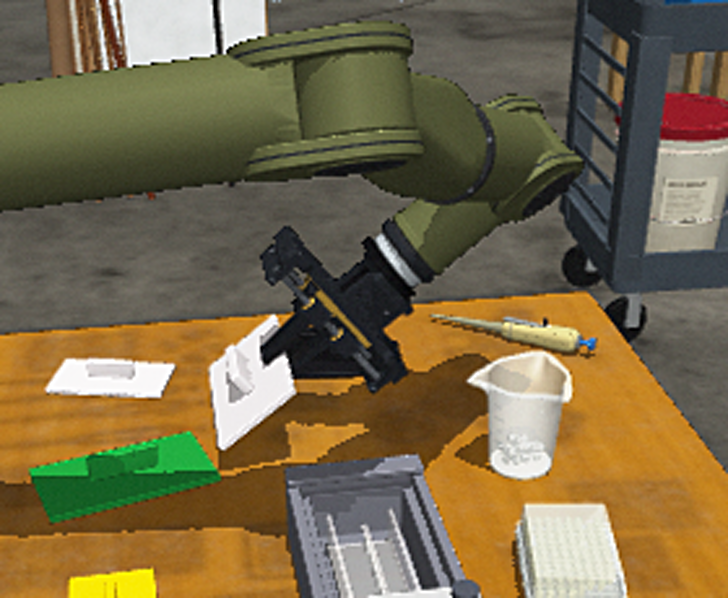

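The cover is held rib up, tilted about 38° from level, clear of everything. I'll lower it until its edge touches.

```bash
python3 -m jog '[[[0,-0.0079,0.0061,0,0,0],[0,-0.0079,0.0061,0,0,0],[0,0,0,0,0,0],[0,0,0,0,0,0]]]'; python3 -m jog '[[[0,-0.004,0.003,0,0,0],[0,-0.004,0.003,0,0,0],[0,0,0,0,0,0]]]'; python3 -c "
from h import *;st()"
```

```text
clock: 17.92
tool_pos: [0.497, 0.1541, 0.0538]
eef_rot: [0.639, -0.629, -0.309, 0.316]
contact_force: [-0.2, 0.3, -1.3]
opening: 0.089
finger_force: 40.0
clock: 18.3
tool_pos: [0.4971, 0.1545, 0.0469]
eef_rot: [0.639, -0.628, -0.311, 0.316]
contact_force: [2.8, -0.9, 10.8]
opening: 0.091
finger_force: 40.5
t 18.3 pos [0.4971 0.1545 0.0469] R [[0.017, -0.606, -0.795], [-1.0, -0.011, -0.013], [-0.001, 0.795, -0.606]] F [ 2.8 -0.9 10.8] op 0.008 ff 40.5 q [ 0.12  1.5  -1.13  1.09  0.6   1.84  2.29]
```

```bash
python3 -m jog '[[[0,0,-0.001,0,0,0],[0,0,0,0,0,0],[0,0,-0.01,0,0,0],[0,0,-0.015,0,0,0],[0,0,-0.02,0,0,0],[0,0,-0.03,0,0,0],[0,0,-0.03,0,0,0],[0,0,-0.02,0,0,0],[0,0.03,-0.023,0,0,0],[0,0.03,-0.023,0,0,0],[0,0,0,0,0,0]]]' 0.03; python3 - <<'E'
from h import *
st();s=cam("side");t=cam("top")
o=np.hstack([cv2.resize(s["frame"][150:270,190:350,::-1],None,fx=2.5,fy=2.5,interpolation=cv2.INTER_CUBIC),cv2.resize(t["frame"][180:300,180:320,::-1],None,fx=2.5,fy=2.5)])
cv2.imwrite("pics/s4.png",o)
E
```

```text
clock: 19.68
tool_pos: [0.5832, 0.1562, 0.193]
eef_rot: [0.639, -0.631, -0.308, 0.313]
contact_force: [0.1, -1.0, -0.4]
opening: 0.34
finger_force: 0.0
t 19.68 pos [0.5832 0.1562 0.193 ] R [[0.013, -0.615, -0.789], [-1.0, -0.007, -0.012], [0.002, 0.789, -0.615]] F [ 0.1 -1.  -0.4] op 0.0299 ff 0.0 q [-0.11  1.28 -0.53  0.69  0.14  2.09  2.65]
```

View pics/s4.png

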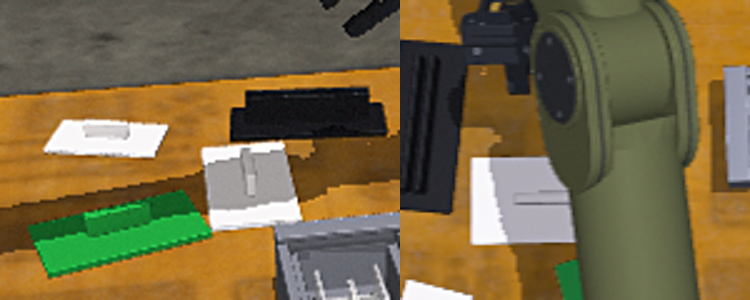

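The cover lies flat with its rib up and has been let go. Next I untilt the tool and turn it back.

```bash
python3 -m jog '[[[0,0,-0.01,0.1533,0,0],[0,0,-0.01,0.1533,0,0],[0,0,-0.01,0.1533,0,0],[0,0,-0.01,0.1533,0,0],[0,0,-0.01,0.1533,0,0],[0,0,-0.01,0.1533,0,0],[0,0,0,0,0,0.18],[0,0,0,0,0,0.18],[0,0,0,0,0,0.18],[0,0,0,0,0,0.18],[0,0,0,0,0,0.18],[0,0,0,0,0,0.18]]]' && python3 -m jog '[[[0,0,0,0,0,0.18],[0,0,0,0,0,0.18],[0,0,0,0,0,0.18],[0,0,0,0,0,0.18],[0,0,0,0,0,0.18],[0,0,0,0,0,0.18],[0,0,0,0,0,0.18],[0,0,0,0,0,0.18],[0,0,0,0,0,0.18],[0,0,0,0,0,0.18],[0,0,0,0,0,0.15],[0,0,0,0,0,0]]]'; python3 -c "
from h import *;st();delta([.5,-.1,.26],91.3)"
```

```text
clock: 21.28
tool_pos: [0.6105, 0.1561, 0.2375]
eef_rot: [-0.247, 0.969, -0.002, 0.0]
contact_force: [0.2, -0.2, -0.8]
opening: 0.342
finger_force: 0.0
clock: 22.78
tool_pos: [0.6105, 0.1564, 0.2375]
eef_rot: [0.661, 0.751, -0.001, 0.002]
contact_force: [0.6, -0.6, 0.7]
opening: 0.342
finger_force: 0.0
t 22.77 pos [0.6105 0.1564 0.2375] R [[-0.127, 0.992, 0.002], [0.992, 0.127, -0.005], [-0.005, 0.001, -1.0]] F [ 0.6 -0.6  0.7] op 0.0301 ff 0.0 q [-0.5   0.72  0.33  1.57 -0.27  0.9   0.04]
shift [-0.2404 -0.1422 -0.0214] rot [0.0013 0.0049 0.1049] shift after turn [-0.2538 -0.1163 -0.0225]
```

```bash
python3 -m jog '[[[0,0,0,0,0,0.105],[-0.05,-0.03,0,0,0,0],[-0.05,-0.03,0,0,0,0],[-0.05,-0.03,0,0,0,0],[-0.05,0,0,0,0,0],[0,0,0,0,0,0]]]'; python3 - <<'E'
from h import *
st();t=cam("top");print(t["frame"].shape)
cv2.imwrite("pics/t5.png",cv2.resize(t["frame"][215:305,190:300,::-1],None,fx=6,fy=6,interpolation=cv2.INTER_CUBIC))
E
```

```text
clock: 23.52
tool_pos: [0.5246, -0.0508, 0.2396]
eef_rot: [0.702, 0.712, -0.001, 0.004]
contact_force: [-0.7, 0.9, 0.6]
opening: 0.344
finger_force: 0.0
t 23.52 pos [ 0.5246 -0.0508  0.2396] R [[-0.015, 1.0, 0.004], [1.0, 0.015, -0.006], [-0.006, 0.004, -1.0]] F [-0.7  0.9  0.6] op 0.0302 ff 0.0 q [-0.2   0.58  0.33  1.88 -0.26  0.72  0.29]
(480, 640, 3)
```

View pics/t5.png

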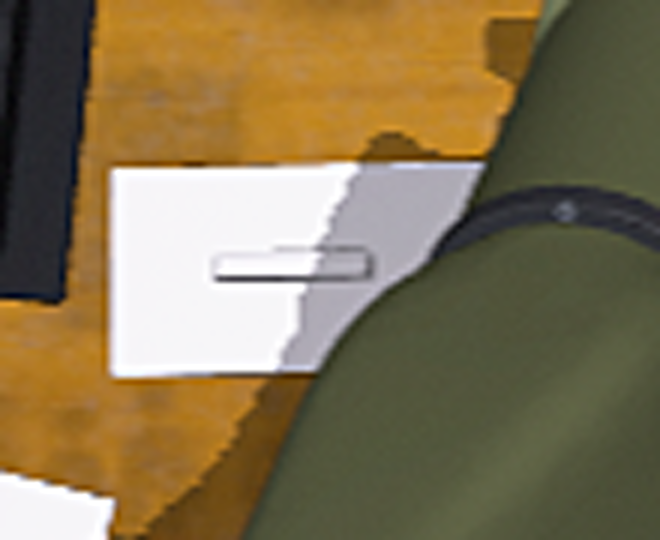

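The crop shows the cover's left corners at (111,169) and (114,377), its upper edge running to (480,162), and the rib from (213,263) to (372,260).

```bash
python3 - <<'E'
from h import *
s=cam("top");f=lambda u,v,z:at(s,190+u/6,215+v/6,z)[:2]
a,b,c,d=f(111,169,.008),f(114,377,.008),f(480,162,.008),f(320,371,.008)
print(a,b,np.linalg.norm(a-b))
u=(a-c)/np.linalg.norm(a-c);u2=(b-d)/np.linalg.norm(b-d);print("heading",np.degrees(np.arctan2(u[1],u[0])),np.degrees(np.arctan2(u2[1],u2[0])))
cen=(a+b)/2-.086*u;print("centre",cen)
r=(f(213,262,.034)+f(372,259,.034))/2;print("rib",r)
delta([*((cen+r)/2),.12],91.3)
E
```

```text
[0.53043696 0.24225908] [0.43482642 0.23959775] 0.09564756713232526
heading 90.46020855158815 91.02884281130717
centre [0.48332245 0.15493119]
rib [0.48496791 0.15483125]
shift [ 0.2016 -0.0372  0.1183] rot [ 0.0038  0.003  -0.0013] shift after turn [ 0.2013 -0.0365  0.1191]
```

```bash
python3 -m jog '[[[0.05,-0.01,0,0.004,0.003,0],[0.05,-0.01,0,0,0,0],[0.05,-0.01,0.01,0,0,0],[0.05,-0.007,0.03,0,0,0],[0.0015,0,0.04,0,0,0],[0,0,0.04,0,0,0],[0,0,0.04,0,0,0],[0,0,0,0,0,0],[0,0,0,0,0,0]]]' 0.05; python3 -c "
from h import *;st();delta([.484,.155,.014],91)"
```

```text
clock: 24.75
tool_pos: [0.4847, 0.1559, 0.0799]
eef_rot: [0.699, 0.715, 0.001, 0.001]
contact_force: [0.4, 0.2, 0.8]
opening: 0.566
finger_force: 0.0
t 24.75 pos [0.4847 0.1559 0.0799] R [[-0.022, 1.0, 0.002], [1.0, 0.022, 0.0], [0.0, 0.002, -1.0]] F [0.4 0.2 0.8] op 0.0498 ff 0.0 q [-0.51  0.82  0.17  2.05 -0.43  0.31  0.05]
shift [-0.0009 -0.0009  0.0659] rot [ 0.0016 -0.      0.0043] shift after turn [-0.0009 -0.0008  0.0659]
```

```bash
python3 -m jog '[[[0,0,0.03,0,0,0],[0,0,0.02,0,0,0],[0,0,0.015,0,0,0],[0,0,0,0,0,0],[0,0,0,0,0,0]]]'; python3 -m jog '[[[0,0,0,0,0,0],[0,0,0,0,0,0],[0,0,0,0,0,0],[0,0,0,0,0,0],[0,0,-0.01,0,0,0],[0,0,-0.03,0,0,0],[0,0,-0.04,0,0,0],[0,0,-0.05,0,0,0],[0,0,-0.05,0,0,0],[0,0,0,0,0,0]]]' 0 50; python3 -c "
from h import *;st()"
```

```text
clock: 25.38
tool_pos: [0.4851, 0.1549, 0.015]
eef_rot: [0.7, 0.714, 0.001, 0.001]
contact_force: [0.3, 0.5, 0.8]
opening: 0.567
finger_force: 0.0
clock: 26.62
tool_pos: [0.4863, 0.1554, 0.1978]
eef_rot: [0.7, 0.714, 0.003, 0.002]
contact_force: [0.4, 0.6, -2.9]
opening: 0.132
finger_force: 50.0
t 26.62 pos [0.4863 0.1554 0.1978] R [[-0.02, 1.0, 0.008], [1.0, 0.02, 0.002], [0.002, 0.008, -1.0]] F [ 0.4  0.6 -2.9] op 0.0116 ff 50.0 q [-0.61  0.63  0.34  1.98 -0.36  0.59 -0.01]
```

```bash
python3 -m jog '[[[-0.05,0.011,0,0,0,0],[-0.05,0.011,0,0,0,0],[-0.05,0.011,0,0,0,0],[-0.05,0.011,0,0,0,0],[-0.05,0.011,0,0,0,0],[-0.05,0.011,0.01,0,0,0],[-0.009,0,0.02,0,-0.07,0],[0,0,0,0,-0.07,0],[0,0,0,0,-0.0694,0],[0,0,0,0,0,0],[0,0,0,0,0,0]]]'; cat >> h.py <<'E'
def d2(pos,ang,alpha):
    g=get_state();Rc=R.from_quat(g["eef_rot"]);a=np.radians(ang)
    x=[np.cos(a),np.sin(a),0];z=[0,0,-1];Rt=R.from_matrix(np.c_[x,np.cross(z,x),z])*R.from_rotvec([0,-alpha,0])
    print("shift",np.round(Rc.inv().apply(np.array(pos)-g["tool_pos"]),4),"rot",np.round((Rc.inv()*Rt).as_rotvec(),4))
E
python3 - <<'E'
from h import *
st();d2([.5583,-.154,.105],91.5,.2094)
s=cam("side");cv2.imwrite("pics/s6.png",cv2.resize(s["frame"][150:350,250:450,::-1],None,fx=3,fy=3,interpolation=cv2.INTER_CUBIC))
E
```

```text
clock: 28.0
tool_pos: [0.5559, -0.1531, 0.1641]
eef_rot: [0.696, 0.71, -0.073, 0.075]
contact_force: [-0.2, -0.3, -1.4]
opening: 0.132
finger_force: 50.0
t 28.0 pos [ 0.5559 -0.1531  0.1641] R [[-0.019, 1.0, 0.004], [0.978, 0.019, -0.208], [-0.208, -0.0, -0.978]] F [-0.2 -0.3 -1.4] op 0.0116 ff 50.0 q [-0.18  0.77  0.44  1.86 -0.18  0.54  0.31]
shift [0.0113 0.0024 0.058 ] rot [-0.0017 -0.     -0.0068]
```

View pics/s6.png

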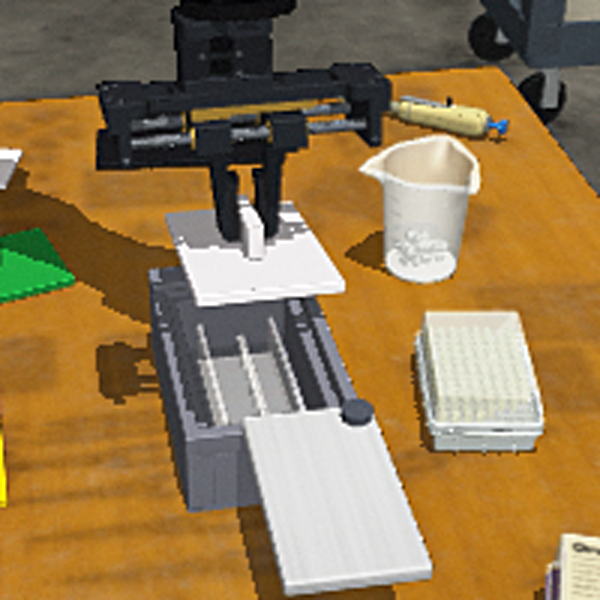

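The cover is held tilted over the tank, its near-end underside corners at side-view crop (197,307) and (346,292). I'll compare these with the predicted positions.

```bash
python3 - <<'E'
from h import *
g=get_state();Rt=R.from_quat(g["eef_rot"]);s=cam("side")
for v in([-.086,-.048,.015],[-.086,.048,.015],[-.086,-.048,.007],[-.086,.048,.007],[.086,-.048,.007]):
    q=proj(s,np.array(g["tool_pos"])+Rt.apply(v));print(v,np.round((q-[250,150])*3,0))
c,q=np.cos(np.radians(181.3)),np.sin(np.radians(181.3))
for x,y,z in([62,-101,74],[-62,-101,74],[62,101,66],[-50,118,90]):
    x,y,z=x/1e3,y/1e3,z/1e3;print("tank",np.round((proj(s,[.558+c*x-q*y,-.141+q*x+c*y,z])-[250,150])*3))
E
```

```text
[-0.086, -0.048, 0.015] [197. 306.]
[-0.086, 0.048, 0.015] [346. 291.]
[-0.086, -0.048, 0.007] [196. 295.]
[-0.086, 0.048, 0.007] [346. 279.]
[0.086, -0.048, 0.007] [164. 211.]
tank [147. 266.]
tank [301. 250.]
tank [184. 436.]
tank [355. 404.]
```

```bash
python3 -m jog '[[[0.0028,0.0006,0.015,0,0,-0.003],[0.0028,0.0006,0.015,0,0,-0.003],[0.0028,0.0006,0.015,0,0,0],[0.0028,0.0006,0.015,0,0,0],[0.0028,0.0006,0.015,0,0,0],[0,0,0,0,0,0],[0,0,0,0,0,0]]]';python3 -c "
from h import *;st();d2([.5588,-.155,.0876],91.5,.2094);d2([.5588,-.138,.0876],91.5,.2094)"
```

```text
clock: 28.98
tool_pos: [0.5597, -0.1548, 0.0884]
eef_rot: [0.694, 0.712, -0.073, 0.075]
contact_force: [-0.2, -0.9, -1.0]
opening: 0.133
finger_force: 50.0
t 28.98 pos [ 0.5597 -0.1548  0.0884] R [[-0.025, 1.0, 0.005], [0.978, 0.026, -0.209], [-0.209, 0.0, -0.978]] F [-0.2 -0.9 -1. ] op 0.0117 ff 50.0 q [-0.14  0.89  0.38  1.89 -0.22  0.39  0.32]
shift [ 0.     -0.0009  0.0008] rot [-0.0001  0.0011 -0.0006]
shift [ 0.0166 -0.0005 -0.0027] rot [-0.0001  0.0011 -0.0006]
```

```bash
python3 -m jog '[[[0.004,0,-0.0005,0,0,0],[0.004,0,-0.0005,0,0,0],[0.004,0,-0.0006,0,0,0],[0.004,0,-0.0006,0,0,0],[0,0,0,0,0,0],[0,0,0,0,0,0]]]';python3 -c "
from h import *;st()"
```

```text
clock: 29.72
tool_pos: [0.5591, -0.1387, 0.087]
eef_rot: [0.694, 0.712, -0.073, 0.075]
contact_force: [-0.6, 0.2, -1.8]
opening: 0.13
finger_force: 50.0
t 29.73 pos [ 0.5591 -0.1387  0.087 ] R [[-0.025, 1.0, 0.005], [0.978, 0.026, -0.209], [-0.209, -0.0, -0.978]] F [-0.6  0.2 -1.8] op 0.0114 ff 50.0 q [-0.17  0.89  0.38  1.89 -0.22  0.38  0.3 ]
```

```bash
python3 -m jog '[[[-0.0001,0,0.0032,0,0.035,0],[-0.0003,0,0.0032,0,0.035,0],[-0.0004,0,0.0032,0,0.035,0],[-0.0005,0,0.0032,0,0.035,0],[-0.0006,0,0.0032,0,0.035,0],[-0.0008,0,0.0025,0,0.0345,0],[0,0,0,0,0,0],[0,0,0,0,0,0]]]';python3 - <<'E'
from h import *
st();d2([.5588,-.1432,.067],91.4,0)
E
```

```text
clock: 30.72
tool_pos: [0.5592, -0.1436, 0.069]
eef_rot: [0.698, 0.716, -0.001, 0.0]
contact_force: [0.2, 0.8, -2.6]
opening: 0.132
finger_force: 50.0
t 30.73 pos [ 0.5592 -0.1436  0.069 ] R [[-0.026, 1.0, -0.0], [1.0, 0.026, -0.001], [-0.001, -0.0, -1.0]] F [ 0.2  0.8 -2.6] op 0.0116 ff 50.0 q [ 0.09  0.88  0.15  1.84 -0.27  0.43  0.45]
shift [ 0.0004 -0.0004  0.002 ] rot [-0.0003  0.0014  0.0012]
```

```bash
python3 -m jog '[[[0,0,0.001,0,0,0],[0,0,0.001,0,0,0],[0,0,0.0008,0,0,0],[0,0,0,0,0,0],[0,0,0,0,0,0]]]'; python3 -m jog '[[[0,0,0,0,0,0],[0,0,0,0,0,0],[0,0,0,0,0,0],[0,0,-0.02,0,0,0],[0,0,-0.03,0,0,0],[0,0,-0.05,0,0,0],[0,0,-0.05,0,0,0],[0,0,-0.03,0,0,0],[0,0,0,0,0,0]]]' 0.035; python3 - <<'E'
from h import *
st();s=cam("side");t=cam("top")
cv2.imwrite("pics/s7.png",cv2.resize(s["frame"][220:350,270:420,::-1],None,fx=4.5,fy=4.5,interpolation=cv2.INTER_CUBIC))
E
```

```text
clock: 31.35
tool_pos: [0.5592, -0.1433, 0.0663]
eef_rot: [0.698, 0.716, -0.0, 0.0]
contact_force: [-1.2, 0.6, 1.3]
opening: 0.13
finger_force: 50.0
clock: 32.48
tool_pos: [0.5607, -0.144, 0.2486]
eef_rot: [0.698, 0.716, 0.001, 0.002]
contact_force: [0.4, -0.1, -0.1]
opening: 0.401
finger_force: 0.0
t 32.48 pos [ 0.5607 -0.144   0.2486] R [[-0.025, 1.0, 0.005], [1.0, 0.025, -0.002], [-0.002, 0.005, -1.0]] F [ 0.4 -0.1 -0.1] op 0.0353 ff 0.0 q [ 0.02  0.62  0.26  1.72 -0.2   0.82  0.39]
```

View pics/s7.png

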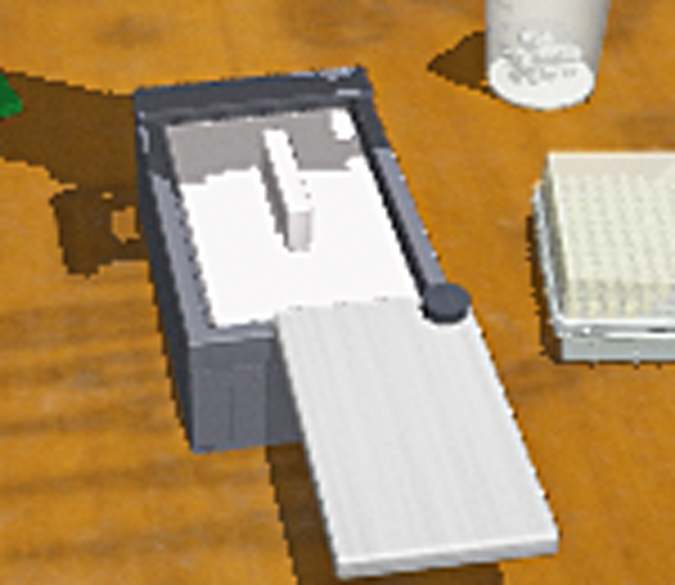

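The cover sits flat in the pocket with its far end under the lip. That was my eleventh view, one over the ten allowed, so I'll measure numerically from here.

```bash
python3 - <<'E'
from h import *
# heading of keeper via bright-plate mask now & waypoints
pin=np.array([.612,-.2575]);prev=None
for h in np.radians([90,80,70,60,50,40,30,20,12,6,3,0]):
    a=np.radians(181.3)+h;dx=np.array([np.cos(a),np.sin(a)]);dy=np.array([-dx[1],dx[0]])
    c=.0175*abs(dy[1])+.009*abs(dy[0])
    p=pin+.115*dx+(.013+c)*dy
    print(round(np.degrees(h)),np.round(p,4),"tool d",None if prev is None else np.round([-(p-prev)[0],(p-prev)[1]],4));prev=p
delta([.66,-.37,.2],180)
E
python3 -m jog '[[[0,0,0,0,0,-0.18],[0,0,0,0,0,-0.18],[0,0,0,0,0,-0.18],[0,0,0,0,0,-0.18],[0,0,0,0,0,-0.18],[0,0,0,0,0,-0.18],[0,0,0,0,0,-0.18],[0,0,0,0,0,-0.18],[0,0,0,0,0,-0.105],[0,0,0,0,0,0]]]' 0; python3 -c "
from h import *;st();delta([.66,-.37,.2],180)"
```

```text
90 [ 0.637 -0.372] tool d None
80 [ 0.6189 -0.3749] tool d [ 0.0181 -0.0029]
70 [ 0.6008 -0.3751] tool d [ 0.018  -0.0002]
60 [ 0.5825 -0.3724] tool d [0.0184 0.0027]
50 [ 0.5643 -0.3666] tool d [0.0182 0.0058]
40 [ 0.5468 -0.3575] tool d [0.0175 0.0091]
30 [ 0.5307 -0.3451] tool d [0.0161 0.0124]
20 [ 0.5167 -0.3296] tool d [0.014  0.0155]
12 [ 0.5075 -0.3152] tool d [0.0092 0.0144]
6 [ 0.5019 -0.3034] tool d [0.0055 0.0118]
3 [ 0.4997 -0.2972] tool d [0.0023 0.0062]
0 [ 0.4977 -0.2908] tool d [0.0019 0.0064]
shift [-0.2293  0.0953  0.0456] rot [-1.1000e-03 -6.0000e-04 -1.5451e+00] shift after turn [-0.1012 -0.2268  0.0457]
clock: 33.83
tool_pos: [0.5583, -0.1433, 0.2445]
eef_rot: [0.001, 1.0, 0.0, -0.002]
contact_force: [0.0, -0.2, -0.1]
opening: 0.004
finger_force: 0.0
t 33.83 pos [ 0.5583 -0.1433  0.2445] R [[-1.0, 0.001, -0.003], [0.001, 1.0, 0.001], [0.003, 0.001, -1.0]] F [ 0.  -0.2 -0.1] op 0.0003 ff 0.0 q [ 0.29  0.62 -0.21  1.71  0.16  0.84  1.59]
shift [-0.1021 -0.2266  0.044 ] rot [ 0.0007 -0.0033 -0.0014] shift after turn [-0.1017 -0.2267  0.0445]
```

```bash
python3 -m jog '[[[-0.019,-0.0454,0,0,0,0],[-0.019,-0.0454,0,0,0,0],[-0.019,-0.0454,0,0,0,0],[-0.019,-0.0454,0,0,0,0],[-0.018,-0.0454,0,0,0,0],[0,0,0.04,0,0,0],[0,0,0.04,0,0,0],[0,0,0.04,0,0,0],[0,0,0.03,0,0,0],[0,0,0.028,0,0,0],[0,0,0,0,0,0],[0,0,0,0,0,0]]]'; python3 -c "
from h import *;st()"
```

```text
clock: 35.33
tool_pos: [0.6537, -0.3707, 0.0689]
eef_rot: [0.0, 1.0, -0.001, 0.0]
contact_force: [0.8, -0.9, 1.1]
opening: 0.005
finger_force: 0.0
t 35.33 pos [ 0.6537 -0.3707  0.0689] R [[-1.0, 0.001, 0.001], [0.001, 1.0, -0.001], [-0.001, -0.001, -1.0]] F [ 0.8 -0.9  1.1] op 0.0004 ff 0.0 q [ 0.53  1.06 -0.19  1.23  0.21  0.87  1.87]
```

```bash
python3 -m jog '[[[0.0167,-0.001,0.002,0,0,0],[0.0181,-0.0029,0,0,0,0],[0.018,0,0,0,0,0],[0.0184,0.0027,0,0,0,0],[0.0182,0.0058,0,0,0,0],[0.0175,0.0091,0,0,0,0],[0.0161,0.0124,0,0,0,0],[0.014,0.0155,0,0,0,0],[0.0092,0.0144,0,0,0,0],[0.0055,0.0118,0,0,0,0],[0,0,0,0,0,0],[0,0,0,0,0,0]]]'; python3 -c "
from h import *;st()"
```

```text
clock: 36.83
tool_pos: [0.5019, -0.3032, 0.0665]
eef_rot: [0.0, 1.0, -0.001, 0.0]
contact_force: [-0.1, 0.2, -0.0]
opening: 0.01
finger_force: 0.0
t 36.83 pos [ 0.5019 -0.3032  0.0665] R [[-1.0, 0.0, 0.0], [0.0, 1.0, -0.001], [-0.0, -0.001, -1.0]] F [-0.1  0.2 -0. ] op 0.0008 ff 0.0 q [ 0.55  0.89 -0.15  1.81  0.25  0.47  1.8 ]
```

```bash
python3 -m jog '[[[0.001,0.0032,0,0,0,0],[0.001,0.0032,0,0,0,0],[0.001,0.003,0,0,0,0],[0.001,0.003,0,0,0,0],[0,0,0,0,0,0],[0,0,0,0,0,0],[0,-0.02,0,0,0,0],[0,-0.03,-0.02,0,0,0],[0,0,-0.05,0,0,0],[0,0,-0.05,0,0,0],[0.03,-0.05,-0.05,0,0,0],[0,0,0,0,0,0]]]'; python3 - <<'E'
from h import *
st();s=cam("top");f=s["frame"].astype(int)
# outer (world -y) edge of plate: per image row, rightmost white pixel
pts=[]
for v in range(203,265):
    row=f[v,355:425];w=np.where((row.min(1)>130)&(row.max(1)-row.min(1)<25))[0]
    if len(w): pts.append((v,355+w.min(),355+w.max()))
print(pts[::5])
E
```

```text
clock: 38.33
tool_pos: [0.4709, -0.3886, 0.2306]
eef_rot: [0.005, 1.0, -0.004, 0.001]
contact_force: [-0.4, 0.7, -0.8]
opening: 0.008
finger_force: 0.0
t 38.33 pos [ 0.4709 -0.3886  0.2306] R [[-1.0, 0.01, 0.003], [0.01, 1.0, -0.009], [-0.003, -0.009, -1.0]] F [-0.4  0.7 -0.8] op 0.0007 ff 0.0 q [ 0.74  0.68 -0.24  1.63  0.2   0.85  1.99]
[(203, np.int64(364), np.int64(396)), (208, np.int64(355), np.int64(397)), (213, np.int64(355), np.int64(396)), (218, np.int64(355), np.int64(397)), (223, np.int64(355), np.int64(397)), (228, np.int64(355), np.int64(397)), (233, np.int64(355), np.int64(398)), (238, np.int64(355), np.int64(398)), (243, np.int64(355), np.int64(398)), (248, np.int64(355), np.int64(398)), (253, np.int64(366), np.int64(398)), (258, np.int64(366), np.int64(398))]
```

```bash
python3 - <<'E'
from h import *
s=cam("top");f=s["frame"].astype(int);P=[]
for v in range(206,258):
    row=f[v,380:410].min(1).astype(float); i=np.where(row>130)[0].max()
    b=row[i+1:i+4].min(); u=380+i+np.clip((row[i-2]-0*b>0)*((row[i+1]-b)/max(row[i-2]-b,1)),0,1)+.5
    P.append(at(s,u,v,.081)[:2])
P=np.array(P);m=np.polyfit(P[:,0],P[:,1],1);a=np.arctan2(-m[0],-1)%(2*np.pi)
print("heading rel tank",a-np.radians(181.3),"y@.55",np.polyval(m,.55))
# seated-cover rib top check
g=f[205:262,315:362];print(get_state()["clock"])
k=proj(s,[.558,-.1425,.086]);print("rib predicted px",k)
E
```

```text
heading rel tank -0.020587874822240337 y@.55 -0.2719967383873546
38.425
rib predicted px [349.26539669 227.76186921]
```

```bash
python3 -c "
from plant import *
print(finish_job())"
```

```text
the job is handed in; nothing more can be done
None
```

I handed the job in at about 38 s; no verdict came back: the cover looked seated flat on the ledges with one end under the lip in the last side view, the keeper measured about -0.02 rad from square, the bystanders stood untouched as far as I saw, and I viewed 11 pictures, one over the limit of 10.

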